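Lock the key box by its colour code and ring the bell

TASK

Lock up the walnut key box: on the bar in front of it press the mint green button, then the yellow, then the blue one, each lightly with a fingertip right down so that it stays down, and after that ring the brass bell with a light tap on the knob on its top. Leave the red and white buttons up and the lid shut, and pick nothing up: the bell stays standing where it is, and the mug, tag and key stay where they are.

Things in the scene. Friction and masses are not known exactly. Their poses are not given: they have to be found in the camera images.
- mint_top (a point): centre of the top face of the mint green button, a round flat cap 26 mm across. As it stands up, its top is 52 mm above the counter and 15 mm above the bar; the point sinks with the cap. The cap is cushioned: under a push it also gives 1 mm per 2.5 N and springs back. z points up, x and y along the bar's x and y
- mint (a joint): how far the mint green button is pressed, m: 0 up, 0.006 at its stop. It has no return spring: about 2 N moves it and it stays where it is left. It is down from 0.0045
- yellow_top (a point): centre of the top face of the yellow button, a round flat cap 26 mm across. As it stands up, its top is 52 mm above the counter and 15 mm above the bar; the point sinks with the cap. The cap is cushioned: under a push it also gives 1 mm per 2.5 N and springs back. z points up, x and y along the bar's x and y
- yellow (a joint): how far the yellow button is pressed, m: 0 up, 0.006 at its stop. It has no return spring: about 2 N moves it and it stays where it is left. It is down from 0.0045
- blue_top (a point): centre of the top face of the blue button, a round flat cap 26 mm across. As it stands up, its top is 52 mm above the counter and 15 mm above the bar; the point sinks with the cap. The cap is cushioned: under a push it also gives 1 mm per 2.5 N and springs back. z points up, x and y along the bar's x and y
- blue (a joint): how far the blue button is pressed, m: 0 up, 0.006 at its stop. It has no return spring: about 2 N moves it and it stays where it is left. It is down from 0.0045
- red_top (a point): centre of the top face of the red button, a round flat cap 26 mm across. As it stands up, its top is 52 mm above the counter and 15 mm above the bar; the point sinks with the cap. The cap is cushioned: under a push it also gives 1 mm per 2.5 N and springs back. z points up, x and y along the bar's x and y
- red (a joint): how far the red button is pressed, m: 0 up, 0.006 at its stop. It has no return spring: about 2 N moves it and it stays where it is left. It is to stay up
- white_top (a point): centre of the top face of the white button, a round flat cap 26 mm across. As it stands up, its top is 52 mm above the counter and 15 mm above the bar; the point sinks with the cap. The cap is cushioned: under a push it also gives 1 mm per 2.5 N and springs back. z points up, x and y along the bar's x and y
- white (a joint): how far the white button is pressed, m: 0 up, 0.006 at its stop. It has no return spring: about 2 N moves it and it stays where it is left. It is to stay up
- codebar: dark steel bar 80 x 290 x 36 mm (x, y, z), fixed, lying along the front of the key box. Origin: centre of its underside; x across it towards the box, y along it. The five buttons stand in a row along its middle line, 52 mm apart, their colours in any order
- keybox: walnut key box 170 x 270 x 50 mm, fixed; origin: centre of its underside, x pointing away from the bar, whose middle lies 130 mm from it in -x. On it lies a lid of smoked acrylic 6 mm thick, hinged on the far side, with a brass knob; all lower than 100 mm
- lid (a joint): opening angle of the lid, rad: 0 shut (as at the start); it is to stay shut
- bell_top (a point): centre of the top of the brass counter bell's striking knob, 17 mm across, 63 mm above the counter; the knob stands 17 mm clear of the dome
- bell_knob (a joint): how far the bell's knob is pressed, m: 0 up, 0.010 at its stop; a spring returns it: 0.7 N starts it, 2.5 N takes it to 0.0035, where the bell rings, 5.7 N to the stop
- bell: the bell: brass dome on a black foot 86 mm across, loose, about 0.3 kg; origin at the centre of its underside
- mug: cream enamel mug 80 mm across, 90 mm tall, handle on its +y side, loose; a bystander. Origin: underside centre
- tag: mint green plastic key tag 32 x 62 x 6 mm lying flat, loose; a bystander. Origin: underside centre
- key: steel wafer key 75 x 26 x 5 mm lying flat, loose; origin under its round head; a bystander. Origin: underside
Things that resemble listed ones, but are neither listed nor needed, are in the scene too. Of the things like the bell, leave any that is purple; of the rest the larger one is meant.

How it is judged:
By the outcome, as a careful person would: the job done as asked, in the order asked, and still so for the second after the job is handed in, with the robot touching nothing.
It also fails if it takes over 50 s, if anything falls off the work surface, if the arm or the gripper's body presses on something with over 40 N, if the wrist force passes 120 N, or if a joint passes its speed limit or range.

ROBOT

A 6-joint arm with a two-finger parallel gripper is mounted at the origin on the work surface. World frame = base frame: x ahead of the robot, y to its left, z up, the work surface at z = 0. Lengths are in m, angles in rad, forces in N, time in s.
With the tool pointing down it reaches from about 0.325 to 0.875 m from the base axis. Payload 4.4 kg.
Tool frame: the origin (TCP) lies on the centre line of the jaws, within the pads' length; the fingertips stand 17 mm ahead of it and the grasp point (between the pads) lies 2 mm behind it (tip_extent is the distance from the TCP to the fingertips, in m); z points along the fingers, y is the line along which they close (so a half turn about z gives the same grasp; the last joint's range is limited). The gripper opens to 85 mm and grips with 20 to 120 N. Pads are 22 mm wide; open, the fingers measure 114 mm over their backs; the gripper's body (76 mm by 85 mm) begins 54 mm behind the grasp point. The pads swing forward as they close: fully open they stand 13 mm farther back than shut.
Start: joints at [1.06, 0.207, 1.542, -0, 1.393, -0.15], TCP at [0.202, 0.538, 0.248] pointing down, gripper open.
Joint ranges: [-2.73, 2.73], [-0.86, 2.22], [0.23, 2.46], [-1.11, 4.25], [0.08, 2.63], [-2.82, 2.82]. Speed limits (rad/s): [2.79, 2.79, 3.14, 3.14, 3.14, 3.14].

INTERFACE

Orientations are given as a 3x3 rotation matrix whose columns are the frame's x, y, z axes.
In Python, from rig import * gives the robot as it stands.
- The arm moves only by the tool apply_moves, never from a script. Its argument "deltas" is a list of rows, each an object with "travel": the shift along the tool's x, y, z in mm, a list of three; "yaw": the turn about the tool's z in degrees. In form: [{"travel": [dx, dy, dz], "yaw": yaw}, ...]. A call has 1 to 12 rows; each row shifts and turns the commanded pose from where the row before left it, along the tool's axes as they then stand; what a row does not reach is not made up. A row lasts 1/8 s, in which the tool goes at most 62.5 mm and 10.7 degrees, less where a joint would pass 70% of its speed; a pose out of reach is approached as far as the arm can. A call is refused whole if a number of a shift passes 62.5 or a number of a turn 10.7, either way. A call with a gripper value outside its range is refused whole. "jaw" is the finger opening in mm, from 0 to 85.4, set as the call begins (left out, the last holds). The fingers move at their own pace and stop on an object; "squeeze" is the grip in N (left out, the last holds). Time passes only in rows, so rows that do not move let the fingers close. It gives the time, the measured TCP pose, the force, the opening and the grip force at its end, in the units of the state.
- get_obs(): the state, without advancing time (a new reading comes with each control period).
- get_image(name): name is "scene" or "side" or "wrist"; returns the picture (400x640x3 uint8, red, green, blue); there is no depth.
- camera_model(name): a dict with "mtx" (3x3 intrinsics, pixels), "extrinsics" (4x4, takes a point from camera to world coordinates); the wrist camera has in their place "mount" (4x4, takes a point from camera to tool coordinates, whose origin is the TCP and whose axes are the flange's). Camera axes: x right, y up, looking along -z (the intrinsics and any distortion apply to the point x, -y, -z); pixel columns grow to the right and rows downward; lengths in m; the calibration is good to about 2 mm. A picture is of the moment at which its call begins: read the wrist's pose just before it. camera_model takes no time and is no camera call.
- job_done(): hands the job in; it is judged then, once.
The state is a dict: "t": time; "q": joint angles; "dq": joint speeds; "joint_efforts": joint torques, N m; "eef_pos": TCP position; "eef_rot": TCP orientation; "ft_force": force on the tool from outside, world axes, zero at the start; "wrist_torque": the same for the moment, N m; "grip_width": finger opening in m; "gripper_force": force on a finger pad.
Only numpy, scipy, OpenCV 4.12 (cv2) and the standard library are available. Lean on these libraries where they do the work, as an engineer would, in place of code of your own. Each camera call takes 0.05 s, during which the arm holds its last target. There are 200 camera calls.

## Working session

There is one attempt and no reset: what is moved stays moved. The work goes in short steps, Python scripts to look and compute and a tool call to move; the robot and the scene stay as the last step left them, time stands still between calls to the robot, and variables do not carry over. Pictures are saved under pics/ and viewed, at most 10 in all, crops included, and the job is handed in when it is done.

Besides the shell and the picture viewer there is one more tool, called after ">>>" as a command line: name --argument value ..., lists and objects as JSON in quotes. apply_moves: Moves the arm, as the interface text tells. Its arguments: {"type":"object","properties":{"deltas":{"type":"array","items":{"type":"object","properties":{"travel":{"type":"array","items":{"type":"number"}},"yaw":{"type":"number"}}}},"jaw":{"type":"number"},"squeeze":{"type":"number"}},"required":["deltas"]}

```bash
mkdir -p pics; python3 - <<'E'
from rig import *
import cv2,numpy as np
o=get_obs();print(o['t'],o['eef_pos'],o['eef_rot'],o['grip_width'])
for n in ("scene","side"):
    cv2.imwrite(f"pics/{n}0.png",get_image(n)[:,:,::-1]); c=camera_model(n); print(c)
print(camera_model("wrist"))
E
```

```text
0.0 [0.20210258 0.53755937 0.24712059] [[-9.35966533e-01  3.52087208e-01 -1.11712637e-03]
 [ 3.52088801e-01  9.35964542e-01 -1.96274910e-03]
 [ 3.54531824e-04 -2.23039516e-03 -9.99997450e-01]] 0.08512450184713814
{'mtx': array([[450.57203888,   0.        , 318.65681189],
       [  0.        , 450.57203888, 205.62884195],
       [  0.        ,   0.        ,   1.        ]]), 'extrinsics': array([[ 0.29476968, -0.74335528,  0.60044463,  1.37624576],
       [ 0.955541  ,  0.22454778, -0.19110127, -0.29133346],
       [ 0.00722763,  0.63008033,  0.77649633,  1.08833871],
       [ 0.        ,  0.        ,  0.        ,  1.        ]])}
{'mtx': array([[510.49296711,   0.        , 311.4732069 ],
       [  0.        , 510.49296711, 199.4384837 ],
       [  0.        ,   0.        ,   1.        ]]), 'extrinsics': array([[-0.86495252,  0.36672622, -0.34259163,  0.19790819],
       [-0.50169194, -0.649186  ,  0.57171911,  0.59519927],
       [-0.0127413 ,  0.66638534,  0.74549865,  0.9090832 ],
       [ 0.        ,  0.        ,  0.        ,  1.        ]])}
{'mtx': array([[302.24590675,   0.        , 319.60752382],
       [  0.        , 302.24590675, 196.31304733],
       [  0.        ,   0.        ,   1.        ]]), 'mount': array([[ 1.86661491e-04,  9.53995782e-01,  2.99819966e-01,
         7.67771185e-02],
       [ 9.99999692e-01,  5.05622082e-05, -7.83462056e-04,
        -6.23953634e-04],
       [-7.62579057e-04,  2.99820020e-01, -9.53995479e-01,
        -1.25811809e-01],
       [ 0.00000000e+00,  0.00000000e+00,  0.00000000e+00,
         1.00000000e+00]])}
```

View pics/scene0.png

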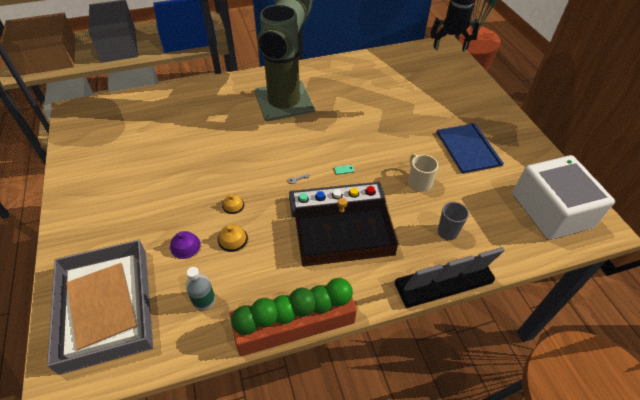

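View pics/side0.png

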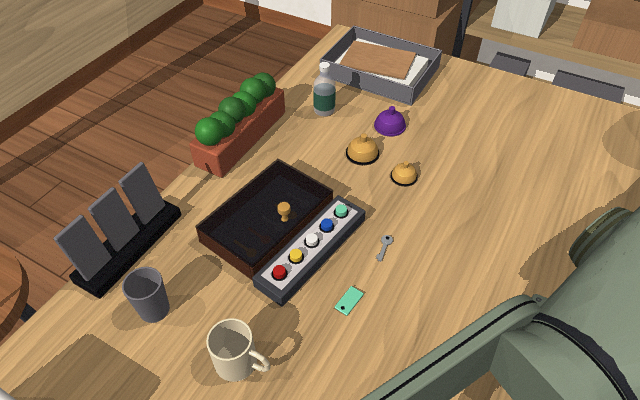

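Candidates. Mint: button at scene (303,197); the tag at (345,169) is the lookalike. Bell: larger brass at (232,237), small brass at (233,203), purple at (186,244). I choose the button at (303,197) and the bell at (232,237).

```bash
cat > h.py <<'E'
from rig import *
import cv2,numpy as np
def ext(name,o=None):
    c=camera_model(name)
    if name!="wrist": return c['mtx'],c['extrinsics']
    T=np.eye(4);T[:3,:3]=o['eef_rot'];T[:3,3]=o['eef_pos'];return c['mtx'],T@c['mount']
def onz(name,uv,z,o=None):
    K,E=ext(name,o);u,v=uv
    d=E[:3,:3]@np.array([(u-K[0,2])/K[0,0],-(v-K[1,2])/K[1,1],-1]);p=E[:3,3]
    return p+d*(z-p[2])/d[2]
def proj(name,P,o=None):
    K,E=ext(name,o);q=E[:3,:3].T@(np.array(P)-E[:3,3]);return K[0,2]+K[0,0]*q[0]/-q[2],K[1,2]+K[1,1]*q[1]/q[2]
E
python3 - <<'E'
from h import *
for n,d in (("scene",dict(mint=(303,197),blue=(320,196),white=(337,194),yellow=(354,192),red=(370,190),bell=(232,228))),("side",dict(mint=(341,211),blue=(326,226),white=(312,240),yellow=(296,256),red=(279,272),bell=(363,139)))):
    for k,uv in d.items(): print(n,k,onz(n,uv,.063 if k=='bell' else .05)[:2].round(4))
a=cv2.imread("pics/scene0.png")[150:270,170:410];b=cv2.imread("pics/side0.png")[120:310,230:440]
a=cv2.resize(a,None,fx=3.2,fy=3.2,interpolation=2)[:, :];cv2.imwrite("pics/c.png",a)
E
```

```text
scene mint [ 0.5277 -0.0711]
scene blue [ 0.5387 -0.0209]
scene white [0.546  0.0308]
scene yellow [0.5534 0.083 ]
scene red [0.5599 0.1326]
scene bell [ 0.5903 -0.2962]
side mint [ 0.5187 -0.0661]
side blue [ 0.5269 -0.0126]
side white [0.5342 0.035 ]
side yellow [0.5422 0.0869]
side red [0.5515 0.1372]
side bell [ 0.5763 -0.2906]
```

View pics/c.png

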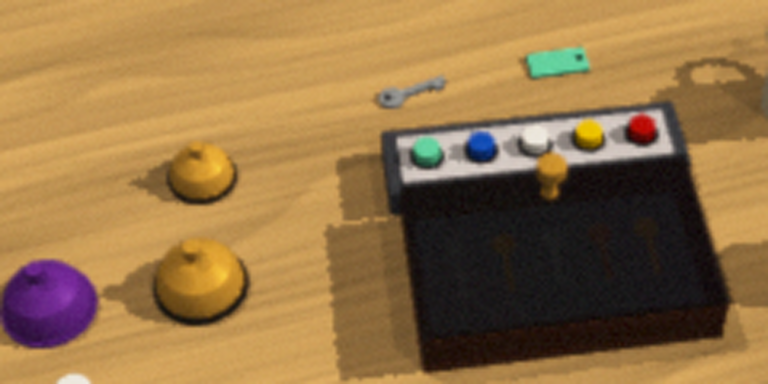

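The crop confirms it. Left to right the bar is mint, blue, white, yellow, red, and the larger brass bell's knob is at crop (190,248), scene (229,227). Next I move above the row for a close look.

>>> apply_moves --deltas '[{"travel": [-45, -40, 0], "yaw": 0}, {"travel": [-45, -40, 0], "yaw": 0}, {"travel": [-45, -40, 0], "yaw": 0}, {"travel": [-45, -40, 0], "yaw": 0}, {"travel": [-45, -40, 0], "yaw": 0}, {"travel": [-45, -40, 0], "yaw": 0}, {"travel": [-45, -40, 0], "yaw": 0}, {"travel": [-45, -40, 0], "yaw": 0}, {"travel": [-45, -40, 0], "yaw": 0}, {"travel": [-45, -40, 0], "yaw": 0}, {"travel": [-45, -40, 0], "yaw": 0}, {"travel": [-45, -40, 0], "yaw": 0}]' --jaw 0

```text
t: 1.6
eef_pos: [0.5392, -0.103, 0.2478]
eef_rot: [[-0.936, 0.352, -0.001], [0.352, 0.936, 0.001], [0.001, 0.0, -1.0]]
ft_force: [0.5, 0.9, 0.3]
grip_width: -0.0002
gripper_force: 0.0
```

>>> apply_moves --deltas '[{"travel": [0, 0, 0], "yaw": 0}, {"travel": [0, 0, 0], "yaw": 0}, {"travel": [0, 0, 0], "yaw": 0}]'

```text
t: 1.98
eef_pos: [0.5382, -0.0998, 0.248]
eef_rot: [[-0.937, 0.351, -0.001], [0.351, 0.937, 0.001], [0.001, 0.0, -1.0]]
ft_force: [-0.0, 0.9, -0.8]
grip_width: 0.0001
gripper_force: 0.0
```

```bash
python3 - <<'E'
from h import *
import json
o=get_obs();im=get_image("wrist");cv2.imwrite("pics/w1.png",im[:,:,::-1])
print(o['t'],o['eef_pos'].round(4),np.array(o['eef_rot']).round(3),o['grip_width'],o['ft_force'])
E
```

```text
1.975 [ 0.5382 -0.0998  0.248 ] [[-0.937  0.351 -0.001]
 [ 0.351  0.937  0.001]
 [ 0.001  0.    -1.   ]] 7.727725215744111e-05 [-0.04837101  0.85208753 -0.81405538]
```

View pics/w1.png

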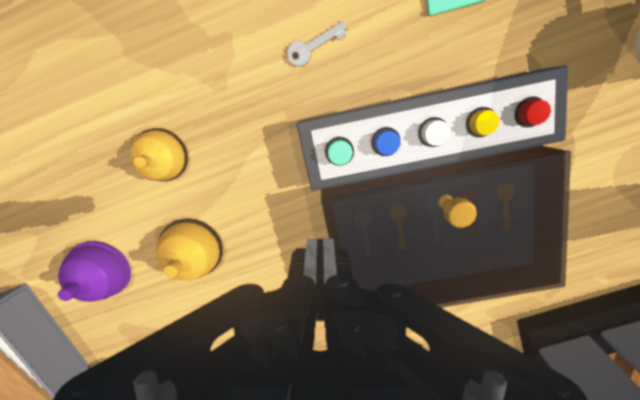

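The wrist view shows mint (339,151), blue (386,141), white (434,131), yellow (484,121) and red (531,112). The larger brass bell's knob is near (170,270). I now fit the row.

```bash
python3 - <<'E'
from h import *
o=get_obs()
W=dict(mint=(339,151),blue=(386,141),white=(434,131),yellow=(484,121),red=(531,111.5))
off=dict(mint=0,blue=1,white=2,yellow=3,red=4)
hsv=cv2.cvtColor(cv2.imread("pics/w1.png"),cv2.COLOR_BGR2HSV)
C={}
for k,(u,v) in W.items():
    if k!='white':
        v=int(v);h=hsv[v-18:v+19,u-18:u+19].astype(int);hc=hsv[v,u,0]
        dh=abs(h[...,0]-int(hc));m=(np.minimum(dh,180-dh)<10)&(h[...,1]>80)&(h[...,2]>.75*hsv[v,u,2])
        n,l,s,c=cv2.connectedComponentsWithStats(m.astype(np.uint8));i=l[18,18];C[k]=c[i]+[u-18,v-18];print(k,C[k].round(1),s[i])
    else: C[k]=(u,v)
P={k:onz("wrist",C[k],.052,o)[:2] for k in C}
A=np.array([[1,0,off[k],0] for k in C]+[[0,1,0,off[k]] for k in C]);b=np.array([P[k][0] for k in C]+[P[k][1] for k in C])
s=np.linalg.lstsq(A,b,rcond=None)[0];print(s,np.hypot(*s[2:]),(A@s-b).round(4))
for k in C:
    print(k,P[k].round(4),(s[:2]+off[k]*s[2:]).round(4))
print('bell',onz("wrist",(170,270),.063,o)[:2],onz("scene",(229.4,227),.063)[:2])
print('scene mint proj',proj("scene",[*s[:2],.052]),proj("side",[*s[:2],.052]))
w=cv2.imread("pics/w1.png")[210:310,120:250]
cv2.imwrite("pics/c2.png",cv2.resize(w,None,fx=5,fy=5,interpolation=2))
E
```

```text
mint [339.9 152.3] [  8   8  24  24 448]
blue [388.  142.5] [  9   8  23  24 438]
yellow [487.3 122.1] [ 10   7  25  26 486]
red [538.3 112. ] [ 14   6  23  26 458]
[ 0.52190337 -0.0715819   0.00802273  0.05120002] 0.05182476721502254 [-0.0006 -0.0005  0.0021 -0.0004 -0.0007 -0.0006 -0.0004  0.0022 -0.0006
 -0.0005]
mint [ 0.5225 -0.071 ] [ 0.5219 -0.0716]
blue [ 0.5305 -0.0199] [ 0.5299 -0.0204]
white [0.5358 0.0286] [0.5379 0.0308]
yellow [0.5463 0.0826] [0.546 0.082]
red [0.5547 0.1337] [0.554  0.1332]
bell [ 0.58098306 -0.30249698] [ 0.58475122 -0.30255229]
scene mint proj (np.float64(302.30568055957025), np.float64(195.2076698883233)) (np.float64(340.8972824022809), np.float64(208.22308517547265))
```

View pics/c2.png

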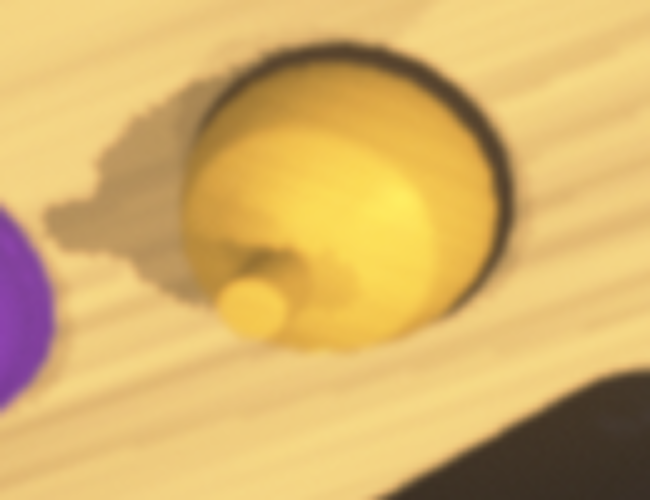

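Knob top is at crop (252,307), pixel (170,271). I approach above mint.

>>> apply_moves --deltas '[{"travel": [12.5, 10.5, 20], "yaw": 0}, {"travel": [12.5, 10.6, 40], "yaw": 0}, {"travel": [0, 0, 40], "yaw": 0}, {"travel": [0, 0, 40], "yaw": 0}, {"travel": [0, 0, 24], "yaw": 0}, {"travel": [0, 0, 0], "yaw": 0}, {"travel": [0, 0, 0], "yaw": 0}, {"travel": [0, 0, 0], "yaw": 0}]'

```text
t: 3.02
eef_pos: [0.5243, -0.0728, 0.0861]
eef_rot: [[-0.936, 0.352, 0.003], [0.352, 0.936, -0.001], [-0.004, 0.0, -1.0]]
ft_force: [-0.1, 0.1, -0.3]
grip_width: -0.0002
gripper_force: 0.0
```

```bash
python3 - <<'E'
from h import *
o=get_obs();w=get_image("wrist")[:,:,::-1];s=get_image("side")[:,:,::-1]
print(o['t'],o['eef_pos'].round(4),o['ft_force'].round(1))
a=cv2.resize(w[100:400,170:470],(400,400));b=cv2.resize(s[150:270,270:390],(400,400),interpolation=2)
cv2.imwrite("pics/w2.png",np.hstack([a,b]))
E
```

```text
3.025 [ 0.5243 -0.0728  0.0861] [-0.1  0.1 -0.3]
```

View pics/w2.png

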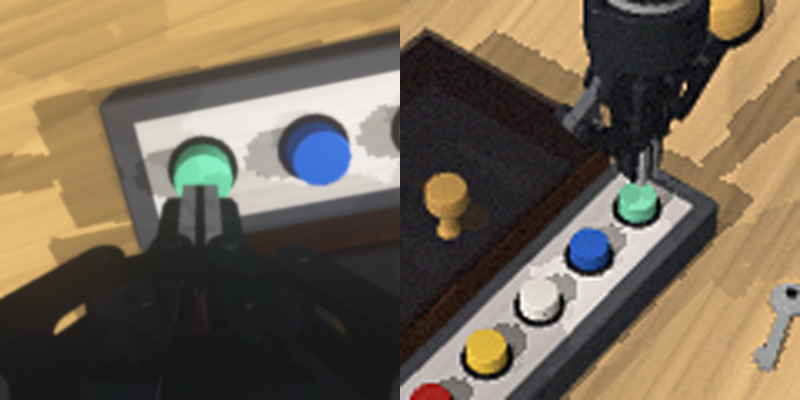

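Tip is over mint, about 2 mm off. I correct that and descend.

>>> apply_moves --deltas '[{"travel": [2.5, 0.7, 8], "yaw": 0}, {"travel": [0, 0, 8], "yaw": 0}, {"travel": [0, 0, 2], "yaw": 0}, {"travel": [0, 0, 2], "yaw": 0}, {"travel": [0, 0, 2], "yaw": 0}, {"travel": [0, 0, 0], "yaw": 0}]'

```text
t: 3.88
eef_pos: [0.5206, -0.0711, 0.0621]
eef_rot: [[-0.936, 0.352, -0.001], [0.352, 0.936, 0.0], [0.001, -0.0, -1.0]]
ft_force: [-0.3, 0.7, 1.5]
grip_width: 0.0002
gripper_force: 0.7
```

>>> apply_moves --deltas '[{"travel": [0, 0, 1], "yaw": 0}, {"travel": [0, 0, 1], "yaw": 0}, {"travel": [0, 0, 0], "yaw": 0}]'

```text
t: 4.25
eef_pos: [0.5209, -0.0711, 0.0606]
eef_rot: [[-0.936, 0.352, -0.0], [0.352, 0.936, -0.0], [0.0, -0.0, -1.0]]
ft_force: [-2.5, 0.7, 4.6]
grip_width: -0.0006
gripper_force: 2.5
```

Force 4.6 N means the button is at its stop. On to yellow.

>>> apply_moves --deltas '[{"travel": [0, 0, -12], "yaw": 0}, {"travel": [0, 0, -18], "yaw": 0}, {"travel": [7.5, 38, 0], "yaw": 0}, {"travel": [7.5, 38, 0], "yaw": 0}, {"travel": [7.6, 38, 0], "yaw": 0}, {"travel": [7.7, 38.5, 0], "yaw": 0}, {"travel": [0, 0, 0], "yaw": 0}, {"travel": [0, 0, 0], "yaw": 0}, {"travel": [0, 0, 0], "yaw": 0}]'

```text
t: 5.38
eef_pos: [0.5462, 0.0812, 0.0906]
eef_rot: [[-0.935, 0.353, 0.0], [0.353, 0.935, -0.0], [-0.0, -0.0, -1.0]]
ft_force: [0.3, 0.4, -0.4]
grip_width: 0.0001
gripper_force: 0.0
```

```bash
python3 - <<'E'
from h import *
o=get_obs();w=get_image("wrist")[:,:,::-1];s=get_image("side")[:,:,::-1]
print(o['t'],o['eef_pos'].round(4),o['ft_force'].round(1))
a=cv2.resize(w[100:400,170:470],(400,400));b=cv2.resize(s[180:300,240:360],(400,400),interpolation=2)
cv2.imwrite("pics/w3.png",np.hstack([a,b]))
E
```

```text
5.375 [0.5462 0.0812 0.0906] [ 0.3  0.4 -0.4]
```

View pics/w3.png

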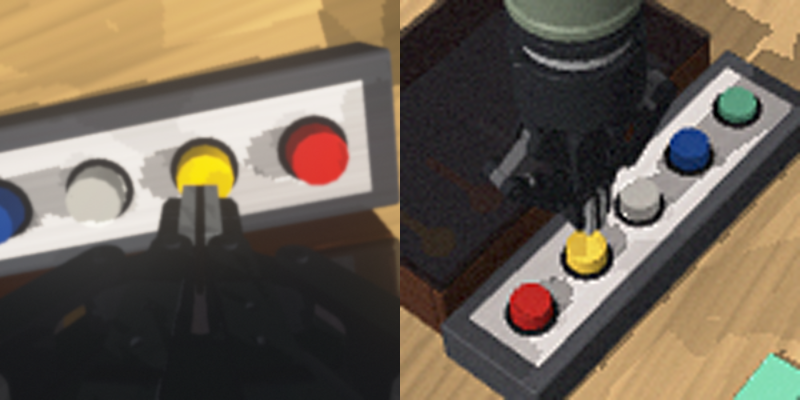

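Mint (right, at (738,105) in the composite) now sits lower than the others, and the tip is over yellow at (203,185). I press yellow to z ≈ 0.0605.

>>> apply_moves --deltas '[{"travel": [0.5, 1, 10], "yaw": 0}, {"travel": [0, 0, 10], "yaw": 0}, {"travel": [0, 0, 3], "yaw": 0}, {"travel": [0, 0, 2], "yaw": 0}, {"travel": [0, 0, 2], "yaw": 0}, {"travel": [0, 0, 2], "yaw": 0}, {"travel": [0, 0, 1], "yaw": 0}, {"travel": [0, 0, 0], "yaw": 0}, {"travel": [0, 0, 0], "yaw": 0}]'

```text
t: 6.6
eef_pos: [0.546, 0.0834, 0.0606]
eef_rot: [[-0.936, 0.352, -0.0], [0.352, 0.936, 0.0], [0.0, -0.0, -1.0]]
ft_force: [-3.0, -1.2, 5.4]
grip_width: -0.0002
gripper_force: 2.5
```

Yellow is down. On to blue.

>>> apply_moves --deltas '[{"travel": [0, 0, -12], "yaw": 0}, {"travel": [0, 0, -18], "yaw": 0}, {"travel": [-7.2, -34, 0], "yaw": 0}, {"travel": [-7.2, -34, 0], "yaw": 0}, {"travel": [-7.3, -34.5, 0], "yaw": 0}, {"travel": [0, 0, 0], "yaw": 0}, {"travel": [0, 0, 0], "yaw": 0}, {"travel": [0, 0, 0], "yaw": 0}]'

```text
t: 7.6
eef_pos: [0.5306, -0.0193, 0.0906]
eef_rot: [[-0.936, 0.351, 0.001], [0.351, 0.936, 0.0], [-0.001, 0.0, -1.0]]
ft_force: [0.6, 0.2, -0.3]
grip_width: -0.0002
gripper_force: 0.0
```

>>> apply_moves --deltas '[{"travel": [0, -0.8, 10], "yaw": 0}, {"travel": [0, 0, 10], "yaw": 0}, {"travel": [0, 0, 3], "yaw": 0}, {"travel": [0, 0, 2], "yaw": 0}, {"travel": [0, 0, 2], "yaw": 0}, {"travel": [0, 0, 2], "yaw": 0}, {"travel": [0, 0, 1], "yaw": 0}, {"travel": [0, 0, 0], "yaw": 0}, {"travel": [0, 0, 0], "yaw": 0}]'

```text
t: 8.72
eef_pos: [0.53, -0.0209, 0.0606]
eef_rot: [[-0.936, 0.352, -0.0], [0.352, 0.936, 0.0], [0.0, -0.0, -1.0]]
ft_force: [-3.3, 1.7, 4.8]
grip_width: 0.0001
gripper_force: 2.5
```

Blue is down. I move near the bell for a close look before tapping.

>>> apply_moves --deltas '[{"travel": [0, 0, -12], "yaw": 0}, {"travel": [0, 0, -44], "yaw": 0}, {"travel": [0, 0, -44], "yaw": 0}, {"travel": [-31, -41, 0], "yaw": 0}, {"travel": [-31, -41, 0], "yaw": 0}, {"travel": [-31, -41, 0], "yaw": 0}, {"travel": [-31, -41, 0], "yaw": 0}, {"travel": [-31, -41, 0], "yaw": 0}, {"travel": [-31, -41, 0], "yaw": 0}, {"travel": [0, 0, 0], "yaw": 0}, {"travel": [0, 0, 0], "yaw": 0}, {"travel": [0, 0, 0], "yaw": 0}]'

```text
t: 10.22
eef_pos: [0.6173, -0.3153, 0.1603]
eef_rot: [[-0.936, 0.351, -0.0], [0.351, 0.936, 0.0], [0.0, 0.0, -1.0]]
ft_force: [0.5, -0.6, -0.1]
grip_width: 0.0003
gripper_force: 0.0
```

```bash
python3 - <<'E'
from h import *
o=get_obs();w=get_image("wrist")[:,:,::-1];s=get_image("side")[:,:,::-1]
print(o['t'],o['eef_pos'].round(4),o['ft_force'].round(1),proj("wrist",[.581,-.302,.063],o))
cv2.imwrite("pics/w4f.png",w)
a=cv2.resize(w[100:300,220:420],(400,400),interpolation=2);b=cv2.resize(s[180:300,250:370],(400,400),interpolation=2)
cv2.imwrite("pics/w4.png",np.hstack([a,b]))
E
```

```text
10.225 [ 0.6173 -0.3153  0.1603] [ 0.5 -0.6 -0.1] (np.float64(319.7148178265422), np.float64(155.20458067103544))
```

View pics/w4.png

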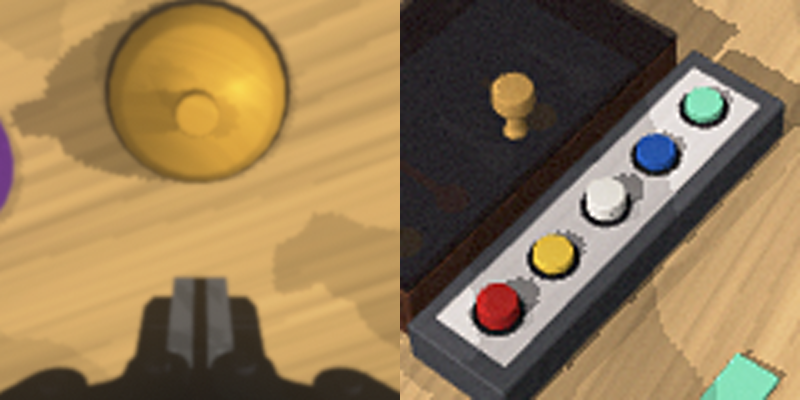

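The right half shows mint, yellow and blue down, red and white up. The knob of the larger brass bell is at pixel (318.5,157.5). I move over it.

>>> apply_moves --deltas '[{"travel": [18, -0.6, 0], "yaw": 0}, {"travel": [19, -0.6, 20], "yaw": 0}, {"travel": [0, 0, 30], "yaw": 0}, {"travel": [0, 0, 18], "yaw": 0}, {"travel": [0, 0, 0], "yaw": 0}, {"travel": [0, 0, 0], "yaw": 0}, {"travel": [0, 0, 0], "yaw": 0}]'

```text
t: 11.2
eef_pos: [0.5835, -0.3054, 0.0938]
eef_rot: [[-0.936, 0.352, 0.002], [0.352, 0.936, -0.002], [-0.003, -0.001, -1.0]]
ft_force: [0.4, -0.5, 0.9]
grip_width: 0.0002
gripper_force: 0.0
```

>>> apply_moves --deltas '[{"travel": [0.8, 0.7, 8], "yaw": 0}, {"travel": [0, 0, 4], "yaw": 0}, {"travel": [0, 0, 2], "yaw": 0}, {"travel": [0, 0, 2], "yaw": 0}, {"travel": [0, 0, 1.5], "yaw": 0}, {"travel": [0, 0, 0], "yaw": 0}]'

```text
t: 11.95
eef_pos: [0.5816, -0.3036, 0.0748]
eef_rot: [[-0.936, 0.352, -0.001], [0.352, 0.936, 0.0], [0.001, 0.0, -1.0]]
ft_force: [-1.6, 1.4, 3.4]
grip_width: 0.0003
gripper_force: 1.7
```

Pressed about 5 mm at 3.4 N, so it has rung. I retreat.

>>> apply_moves --deltas '[{"travel": [0, 0, -5], "yaw": 0}, {"travel": [0, 0, -15], "yaw": 0}, {"travel": [0, 0, -40], "yaw": 0}, {"travel": [0, 0, -40], "yaw": 0}, {"travel": [0, 0, -20], "yaw": 0}, {"travel": [0, 0, 0], "yaw": 0}, {"travel": [0, 0, 0], "yaw": 0}, {"travel": [0, 0, 0], "yaw": 0}]'

```text
t: 12.95
eef_pos: [0.5808, -0.3031, 0.1922]
eef_rot: [[-0.936, 0.352, -0.004], [0.352, 0.936, 0.003], [0.004, 0.001, -1.0]]
ft_force: [-0.5, 1.5, -0.9]
grip_width: -0.0001
gripper_force: 0.0
```

```bash
python3 - <<'E'
from h import *
o=get_obs();s=get_image("side")[:,:,::-1]
print(o['t'],o['eef_pos'].round(4),o['ft_force'].round(1))
cv2.imwrite("pics/s5.png",cv2.resize(s[90:310,230:450],(600,600),interpolation=2))
E
```

```text
12.95 [ 0.5808 -0.3031  0.1922] [-0.5  1.5 -0.9]
```

View pics/s5.png

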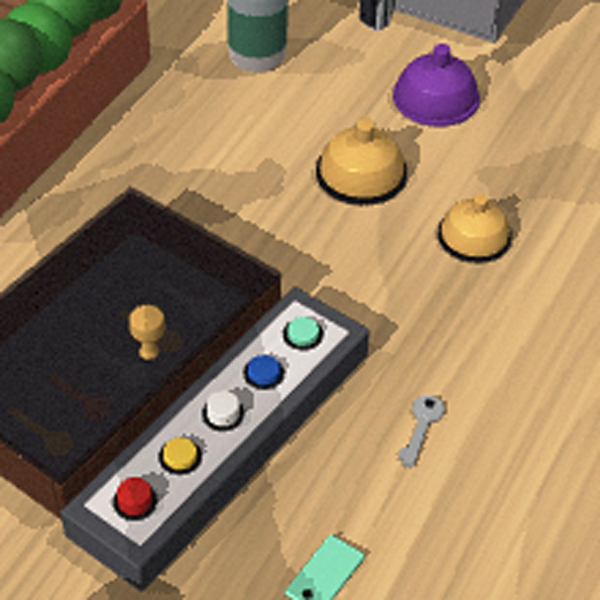

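Mint (303,332), blue (264,372) and yellow (180,455) are down, and red and white are up. The bell stands in place at (362,165), and the arm is clear.

```bash
python3 -c "
from rig import *
print(job_done())"
```

```text
the job is handed in; nothing more can be done
None
```

I pressed mint, yellow and blue down in that order, then tapped the larger brass bell's knob (about 5 mm at 3.4 N, past its ringing point). Red and white stayed up, the lid stayed shut, and I handed the job in at about 13 s; no verdict came back.

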